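Stack the trays of washed pins over the drip pan

ROBOT

A 6-joint arm with a two-finger parallel gripper is mounted at the origin on the work surface. World frame = base frame: x ahead of the robot, y to its left, z up, the work surface at z = 0. Lengths are in m, angles in rad, forces in N, time in s.
With the tool pointing down it reaches from about 0.3 to 0.75 m from the base axis. Payload 8.5 kg.
Tool frame: the origin (TCP) lies at the very end of the fingers, on their centre line; the grasp point (between the pads) lies 19 mm behind it; z points along the fingers, y is the line along which they close (so a half turn about z gives the same grasp; the last joint's range is limited). The gripper opens to 88 mm and grips with 3 to 60 N. Pads are 18 mm wide; open, the fingers measure 123 mm over their backs; the gripper's body (75 mm by 187 mm) begins 45 mm behind the grasp point.
Start: joints at [1.049, 0.381, 1.297, -0, 1.464, -0.215], TCP at [0.166, 0.524, 0.239] pointing down, gripper open.
Joint ranges: [-3.11, 3.11], [-0.89, 2.33], [0.22, 2.48], [-1.42, 4.56], [0.17, 2.85], [-2.88, 2.88]. Speed limits (rad/s): [2.39, 2.39, 3.14, 3.14, 3.14, 3.14].

INTERFACE

Orientations are given as a unit quaternion [w, x, y, z].
In Python, from workcell import r, optics, job, models gives the robot as it stands.
- The arm moves only by the tool jog_arm, never from a script. Its argument "rows" is a list of rows, each an object of numbers: "dx", "dy", "dz": the shift along the world's x, y, z in cm; "twist": the turn about the world's z in rad. In form: [{"dx": .., "dy": .., "dz": .., "twist": ..}, ...]. A call has 1 to 20 rows; each row shifts and turns the commanded pose from where the row before left it; what a row does not reach is not made up. A row lasts 1/10 s, in which the tool goes at most 50 mm and 8.59 degrees, less where a joint would pass 70% of its speed; a pose out of reach is approached as far as the arm can. A call is refused whole if a number of a shift passes 5 or a number of a turn 0.15, either way. A call with a gripper value outside its range is refused whole. "grip" is the opening, from 0 (shut) to 1 (fully open), set as the call begins (left out, the last holds). The fingers move at their own pace and stop on an object; "newtons" is the grip in N (left out, the last holds). Time passes only in rows, so rows that do not move let the fingers close. It gives the time, the measured TCP pose, the force, the opening and the grip force at its end, in the units of the state.
- r.read_state(): the state, without advancing time (a new reading comes with each control period).
- optics.grab_frame(name): name is "scene" or "top"; returns a dict with "img" (480x640x3 uint8, red, green, blue), "K" (3x3 intrinsics, pixels), "rvec" (rotation vector, rad) and "tvec" (3), from world to camera coordinates, as OpenCV has them. Camera axes: x right, y down, z forward; pixel columns grow to the right and rows downward; lengths in m; the calibration is good to about 2 mm. A picture is of the moment at which its call begins. There is no depth.
- job.job_done(): hands the job in; it is judged then, once.
Trained networks look in a picture, given as the dict that the camera call returned (one of the last four; its "shot" number tells which), for a name from the list of things; names that differ only in an ending like _2 or _b are one class to them, and where a whole thing is asked for, a point or a joint stands for the part that bears it (a point fixed in the world has none). Each returns a list of dicts, best first, with "conf" (0 to 1); they miss things now and then, are a little off and sometimes report something else, mostly with a low value. They report only what shows in the picture. A call takes as long as a camera call. They do not tell look-alikes from the thing itself.
- models.look_for(picture, name): "xyz" ([x, y, z] in m, in world coordinates, good to about 4 mm: the middle of the surface that is visible of it).
- models.regions_of(picture, name): "pixels" (480x640 bool, what is visible of it).
- models.spot_point(picture, name): "xyz" ([x, y, z] in m, in world coordinates, good to about 4 mm: a listed point, or the origin of a listed thing).
The state is a dict: "t": time; "q": joint angles; "qd": joint speeds; "tau": joint torques, N m; "tcp_pos": TCP position; "eef_rot": TCP orientation; "force": force on the tool from outside, world axes, zero at the start; "ft_torque": the same for the moment, N m; "grip_width": opening from 0.0 (shut) to 1.0 (fully open); "gripper_force": force on a finger pad.
Only numpy, scipy, OpenCV 4.12 (cv2) and the standard library are available. Lean on these libraries where they do the work, as an engineer would, in place of code of your own. Each camera call takes 0.05 s, during which the arm holds its last target. There are 200 camera calls.

TASK

Stack the two trays standing on the bench onto the tray in the drip pan, one on top of the other, turning each tray end for end to the one below it so that the hand-holds alternate and its feet rest on the lip below instead of sinking in. Carry them level with their pins inside, set them down gently, and leave the stack standing in the pan and the other things on the bench where they are.

Things in the scene. Friction and masses are not known exactly. Their poses are not given: they have to be found in the camera images.
- a_mid (a point): Bottom tray, in the drip pan: point 25 mm above the middle of its base (half-way up); x points to the hand-hold end, y across, z up. All three trays are alike: grey plastic stack-and-nest trays, open, tapered, 50 mm high, base 141 x 37 mm. Rim 62 mm wide, from 89 mm behind this point (short lip) to 105 mm ahead (long lip with an oblong hand-hold). A pin lies in it.
- a_hold (a point): Bottom tray: middle of its hand-hold, in the long lip, 89 mm ahead of the centre and 48 mm above the underside; axes as the tray's. Fit: four feet under the long sides stand off-centre, soles 6 mm above the underside; the long lips are slotted at the same places. The same way round, feet drop through the slots and the tray sinks in; turned end for end they rest on the lip.
- b_mid (a point): Loose tray b, on the bench beside the pan, 0.3 to 0.6 kg with its pin: point 25 mm above the middle of its base; axes as for the bottom tray. Rim edge turned down 14 mm all round as an upright skirt: grip its 62 mm width across the tray at this point, 38 to 48 mm above the underside (the rest is narrower). Clear of the bench it can be carried and turned level.
- b_hold (a point): Tray b: middle of its hand-hold, 89 mm ahead of its centre, 48 mm above its underside. Seated on another tray, turned end for end, the two base middles lie over one another, the base dips 6 mm into the opening below with about 3 mm of play each way, and it stands 44 mm above the lower tray; the rims then step 16 mm to alternate sides.
- c_mid (a point): Loose tray c, on the bench on the other side of the pan, same shape, weight and axes as tray b: point 25 mm above the middle of its base. Trays b and c are interchangeable and may stand on either side; the trays on the bench point roughly towards or away from the robot, the bottom tray across.
- c_hold (a point): Tray c: middle of its hand-hold, 89 mm ahead of its centre, 48 mm above its underside.
- a_pin (a point): Centre of the washed hollow steel pin lying loose lengthwise in bottom tray (a): 28 mm in diameter, 110 mm long, its axis is x; it can roll about 4 mm and slide about 15 mm in the tray.
- b_pin (a point): Centre of the washed hollow steel pin lying loose lengthwise in tray b: 28 mm in diameter, 110 mm long, its axis is x; it can roll about 4 mm and slide about 15 mm in the tray.
- c_pin (a point): Centre of the washed hollow steel pin lying loose lengthwise in tray c: 28 mm in diameter, 110 mm long, its axis is x; it can roll about 4 mm and slide about 15 mm in the tray.
- pan: Shallow aluminium drip pan fixed to the bench, 260 x 100 mm, 14 mm high, floor 3 mm thick; origin at the centre of its underside, x along its length. The bottom tray stands on its floor.
- sleeve: Bystander: upright steel sleeve, 76 mm across, 85 mm high; origin at the centre of its underside.
- bush: Bystander: upright steel bush, 58 mm across, 45 mm high; origin at the centre of its underside.
- degreaser: Bystander: white bottle, 72 mm across, 210 mm high; origin at the centre of its underside.
- brush: Bystander: cleaning brush lying on the bench, 200 mm long; origin under its middle.
Things that resemble listed ones, but are neither listed nor needed, are in the scene too. Leave any pink look-alike of the part that bears b_mid alone.

How it is judged:
On the way:
1. one tray is seated, turned end for end, on the bottom tray and let go (((x of b_mid in the frame of a_mid between -0.007 and 0.007 m and y of b_mid in the frame of a_mid between -0.007 and 0.007 m and z of b_mid in the frame of a_mid between 0.041 and 0.047 m and x of b_hold in the frame of a_mid below -0.08 m and angle between b_mid's own z axis and vertical below 0.06 rad and contact force between tray_b and the fingers below 0.05 N and linear speed of tray_b below 0.03 m/s) or (x of c_mid in the frame of a_mid between -0.007 and 0.007 m and y of c_mid in the frame of a_mid between -0.007 and 0.007 m and z of c_mid in the frame of a_mid between 0.041 and 0.047 m and x of c_hold in the frame of a_mid below -0.08 m and angle between c_mid's own z axis and vertical below 0.06 rad and contact force between tray_c and the fingers below 0.05 N and linear speed of tray_c below 0.03 m/s))), for 0.2 s.
At the end, for the whole second after the job is handed in: One level stack in the pan (bottom tray within 30 mm of its centre): each upper tray turned end for end to the one below, centred on it within 7 mm, feet on its lip (44 mm higher, +-3 mm), tilt under 0.06 rad; either loose tray on top. Each pin in its own tray; trays released, at rest (((x of b_mid in the frame of a_mid between -0.007 and 0.007 m and y of b_mid in the frame of a_mid between -0.007 and 0.007 m and z of b_mid in the frame of a_mid between 0.041 and 0.047 m and x of b_hold in the frame of a_mid below -0.08 m and angle between each of b_mid, c_mid's own z axis and vertical below 0.06 rad and x of c_mid in the frame of b_mid between -0.007 and 0.007 m and y of c_mid in the frame of b_mid between -0.007 and 0.007 m and z of c_mid in the frame of b_mid between 0.041 and 0.047 m and x of c_hold in the frame of b_mid below -0.08 m) or (x of c_mid in the frame of a_mid between -0.007 and 0.007 m and y of c_mid in the frame of a_mid between -0.007 and 0.007 m and z of c_mid in the frame of a_mid between 0.041 and 0.047 m and x of c_hold in the frame of a_mid below -0.08 m and angle between each of c_mid, b_mid's own z axis and vertical below 0.06 rad and x of b_mid in the frame of c_mid between -0.007 and 0.007 m and y of b_mid in the frame of c_mid between -0.007 and 0.007 m and z of b_mid in the frame of c_mid between 0.041 and 0.047 m and x of b_hold in the frame of c_mid below -0.08 m)) and horizontal distance between a_mid and pan below 0.03 m and angle between a_mid's own z axis and vertical below 0.06 rad and height (world z) of a_mid below 0.033 m and contact force between each of tray_a, tray_b, tray_c and the fingers below 0.05 N and linear speed of each of tray_a, tray_b, tray_c below 0.03 m/s and x of a_pin in the frame of a_mid between -0.03 and 0.03 m and y of a_pin in the frame of a_mid between -0.015 and 0.015 m and z of a_pin in the frame of a_mid between -0.013 and 0 m and x of b_pin in the frame of b_mid between -0.03 and 0.03 m and y of b_pin in the frame of b_mid between -0.015 and 0.015 m and z of b_pin in the frame of b_mid between -0.013 and 0 m and x of c_pin in the frame of c_mid between -0.03 and 0.03 m and y of c_pin in the frame of c_mid between -0.015 and 0.015 m and z of c_pin in the frame of c_mid between -0.013 and 0 m); the robot touches nothing.
It fails at once if a tray is pressed hard onto another (over 40 N between two trays) (contact force between tray_a and tray_b above 40 N or contact force between any of tray_a, tray_b and tray_c above 40 N).
It fails at once if a tray is dropped (moves faster than 0.45 m/s, as after a fall of 10 mm, with no finger on it) ((linear speed of tray_a above 0.45 m/s and contact force between tray_a and the fingers below 0.05 N) or (linear speed of tray_b above 0.45 m/s and contact force between tray_b and the fingers below 0.05 N) or (linear speed of tray_c above 0.45 m/s and contact force between tray_c and the fingers below 0.05 N)).
It fails at once if a tray is tipped by more than 0.35 rad (angle between any of a_mid, b_mid, c_mid's own z axis and vertical above 0.35 rad).
It fails at once if a bystander on the bench is shifted by more than 25 mm (distance of any of sleeve, bush, degreaser, brush from where it was at the start of the episode above 0.025 m).
It also fails if it takes over 64 s, if anything falls off the work surface, if the arm or the gripper's body presses on something with over 40 N, if the wrist force passes 120 N, or if a joint passes its speed limit or range.

## Working session

There is one attempt and no reset: what is moved stays moved. The work goes in short steps, Python scripts to look and compute and a tool call to move; the robot and the scene stay as the last step left them, time stands still between calls to the robot, and variables do not carry over. Pictures are saved under pics/ and viewed, at most 10 in all, crops included, and the job is handed in when it is done.

Besides the shell and the picture viewer there is one more tool, called after "Emit:" as a command line: name --argument value ..., lists and objects as JSON in quotes. jog_arm: Moves the arm, as the interface text tells. Its arguments: {"type":"object","properties":{"rows":{"type":"array","items":{"type":"object","properties":{"dx":{"type":"number"},"dy":{"type":"number"},"dz":{"type":"number"},"twist":{"type":"number"}}}},"grip":{"type":"number"},"newtons":{"type":"number"}},"required":["rows"]}

```bash
mkdir -p pics
python3 - <<'E'
from workcell import r, optics, job, models
import cv2, numpy as np
s=r.read_state(); print(s['t'],s['tcp_pos'],s['eef_rot'],s['grip_width'])
for n in ["top","scene"]:
    f=optics.grab_frame(n); cv2.imwrite(f'pics/{n}0.png',f['img'][:,:,::-1])
    print(n,f['K'].tolist(),f['rvec'],f['tvec'])
    for k in ["a_mid","a_hold","b_hold","b_pin","pan","sleeve","bush","degreaser","brush"]:
        print(k,[(np.round(d['xyz'],3).tolist(),round(d['conf'],2)) for d in models.spot_point(f,k)])
E
```

```text
0.0 [0.16595285 0.52405068 0.23812713] [-2.73368285e-04  1.52803200e-01  9.88256350e-01 -7.02931533e-04] 1.0009686989079278
top [[448.96104043206776, 0.0, 332.0724519887151], [0.0, 448.96104043206776, 235.81838575359527], [0.0, 0.0, 1.0]] [ 2.15795855 -2.19483396  0.10482939] [0.05494162 0.49739333 1.10879475]
a_mid [([0.471, 0.005, 0.022], 0.75)]
a_hold [([0.453, 0.091, 0.053], 0.89)]
b_hold [([0.19, 0.308, 0.052], 0.93), ([0.569, 0.284, 0.051], 0.83), ([0.695, 0.541, 0.044], 0.59)]
b_pin [([0.477, 0.302, 0.016], 0.76), ([0.735, -0.263, 0.003], 0.28)]
pan [([0.478, -0.005, 0.001], 0.7), ([0.756, -0.052, -0.0], 0.61)]
sleeve [([0.737, 0.096, -0.002], 0.98)]
bush [([0.747, 0.236, -0.003], 0.78)]
degreaser [([0.759, -0.051, -0.002], 0.77)]
brush [([0.736, -0.268, -0.002], 0.77), ([0.474, 0.008, 0.025], 0.25)]
scene [[553.7670266699637, 0.0, 318.46909651447044], [0.0, 553.7670266699637, 240.385000514981], [0.0, 0.0, 1.0]] [ 1.37973244  2.16983487 -0.89614835] [ 0.17355117 -0.29246759  1.71982091]
a_mid [([0.474, 0.006, 0.03], 0.98)]
a_hold [([0.453, 0.089, 0.046], 0.86)]
b_hold [([0.196, 0.305, 0.05], 0.95), ([0.569, 0.282, 0.046], 0.66), ([0.46, -0.311, 0.046], 0.65), ([0.691, 0.546, 0.045], 0.6)]
b_pin [([0.478, 0.299, 0.021], 0.58)]
pan [([0.474, -0.006, -0.001], 0.74)]
sleeve [([0.737, 0.1, -0.005], 0.69)]
bush [([0.751, 0.238, 0.001], 0.63)]
degreaser [([0.755, -0.05, 0.001], 0.9)]
brush [([0.737, -0.259, 0.002], 0.61), ([0.454, 0.085, 0.048], 0.46)]
```

View pics/top0.png

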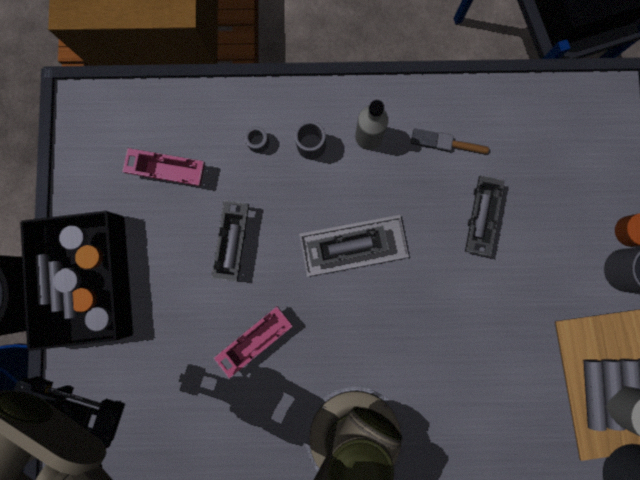

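View pics/scene0.png

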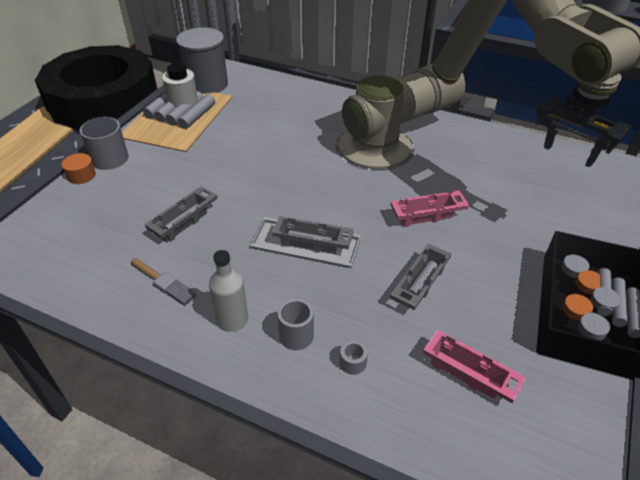

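```bash
cat > h.py <<'E'
from workcell import r, optics, job, models
import cv2, numpy as np
def rim(f,mask,z):
    """min-area rect of mask pixels back-projected on plane z"""
    R,_=cv2.Rodrigues(np.array(f['rvec'])); t=np.array(f['tvec']).ravel()
    m=mask.astype(np.uint8); n,l,st,_=cv2.connectedComponentsWithStats(m); 
    m=(l==1+np.argmax(st[1:,4])).astype(np.uint8)
    c=max(cv2.findContours(m,cv2.RETR_EXTERNAL,cv2.CHAIN_APPROX_NONE)[0],key=len).reshape(-1,2).astype(float)
    d=np.c_[c,np.ones(len(c))]@np.linalg.inv(f['K']).T@R; o=-R.T@t
    p=o+d*((z-o[2])/d[:,2])[:,None]
    (x,y),(w,h),a=cv2.minAreaRect((p[:,:2]*1000).astype(np.float32))
    if w<h: w,h,a=h,w,a+90
    return np.round([x,y,w,h,(a+90)%180-90],1)
E
python3 - <<'E'
from h import *
f=optics.grab_frame("top")
for d in models.regions_of(f,"b_mid"): print(round(d['conf'],2),d['pixels'].sum(),rim(f,d['pixels'],0.05), f['img'][d['pixels']].mean(0).round())
for n in ["b_mid","c_mid"]:
  print(n,[(np.round(d['xyz'],3).tolist(),round(d['conf'],2)) for d in models.spot_point(f,n)])
E
```

```text
0.7 1564 [490.2 295.7 194.7  68.6  -7.7] [48. 49. 51.]
0.68 1866 [676.5 462.4 198.8  63.5  79.5] [107.  59.  82.]
0.63 2150 [244.4 239.6 197.5  66.  -51.7] [104.  52.  74.]
b_mid [([0.248, 0.236, 0.021], 0.82), ([0.483, 0.304, 0.025], 0.74), ([0.677, 0.455, 0.026], 0.72)]
c_mid [([0.55, -0.331, 0.025], 0.61), ([0.484, 0.303, 0.023], 0.42)]
```

The top view shows three grey trays: left at px (232,240) with its hold away from the robot, bottom in the pan at (347,245) with its hold to the left, and right at (485,217) with its hold seemingly near the robot. Two pink look-alikes are at (165,167) and (253,343). The scene view agrees. Next I'll fit the rim outlines to refine the poses.

```bash
cat >> h.py <<'E'
from scipy.optimize import minimize
def proj(f,P): return cv2.projectPoints(np.asarray(P,float),np.array(f['rvec'],float),np.array(f['tvec'],float),f['K'],None)[0].reshape(-1,2)
def outline(x,y,th,z,n=60,x0=-.089,x1=.105,w=.031):
    c=np.array([[x0,-w],[x1,-w],[x1,w],[x0,w]]); P=[]
    for i in range(4):
        s=np.linspace(0,1,n)[:,None]; P.append(c[i]*(1-s)+c[(i+1)%4]*s)
    P=np.vstack(P); R=np.array([[np.cos(th),-np.sin(th)],[np.sin(th),np.cos(th)]])
    return np.c_[P@R.T+[x,y],np.full(len(P),z)]
def fit(fs,x,y,deg,z):
    """mid pose (mm, deg) by maximising image gradient across the rim outline"""
    G=[]
    for f in fs:
        g=cv2.GaussianBlur(cv2.cvtColor(f['img'],cv2.COLOR_RGB2GRAY),(0,0),1.0).astype(np.float32)
        G.append(np.minimum(np.hypot(cv2.Sobel(g,cv2.CV_32F,1,0),cv2.Sobel(g,cv2.CV_32F,0,1)),120))
    def cost(p):
        P=outline(x+p[0]/1000,y+p[1]/1000,np.radians(deg+p[2]),z)
        return -sum(cv2.remap(g,proj(f,P).astype(np.float32)[None],None,cv2.INTER_LINEAR).mean() for f,g in zip(fs,G))
    S=[minimize(cost,[a,b,c],method='Nelder-Mead',options=dict(initial_simplex=np.array([[a,b,c],[a+3,b,c],[a,b+3,c],[a,b,c+3]]))) for a in(-4,0,4) for b in(-4,0,4) for c in(-3,0,3)]
    s=min(S,key=lambda s:s.fun)
    return np.round([x*1000+s.x[0],y*1000+s.x[1],deg+s.x[2],s.fun],1)
E
python3 - <<'E'
from h import *
T=optics.grab_frame("top");S=optics.grab_frame("scene")
for n,(x,y,d,z) in dict(b=(.483,.300,-11,.05),a=(.472,.005,102,.053),c=(.55,-.331,167,.05)).items():
    ps=[fit(q,x,y,d,z) for q in([T],[S],[T,S])]; print(n,*ps)
    p=ps[2]
    for f in(T,S):
        for u in proj(f,outline(p[0]/1000,p[1]/1000,np.radians(p[2]),z,25)): cv2.circle(f['img'],tuple(int(round(v*8)) for v in u),4,(0,255,0),-1,shift=3)
def crop(f,x,y): return cv2.resize(f['img'][y-50:y+50,x-65:x+65],(390,300),interpolation=cv2.INTER_CUBIC)
o=np.vstack([np.hstack([crop(T,232,240),crop(T,485,217)]),np.hstack([crop(T,347,245),crop(S,415,275)])])
cv2.imwrite('pics/fit.png',o[:,:,::-1])
E
```

```text
b [495.4 297.   -9.1 -60.8] [492.6 284.9  -9.6 -91.6] [ 495.3  298.4   -7.7 -143.3]
a [472.2   0.5 101.1 -67.7] [473.3   5.8 101.2 -92. ] [ 471.9    6.   100.8 -152.1]
c [ 544.8 -327.4  167.6  -63.1] [ 549.7 -332.3  166.8 -104.9] [ 550.1 -330.1  167.2 -156.1]
```

View pics/fit.png

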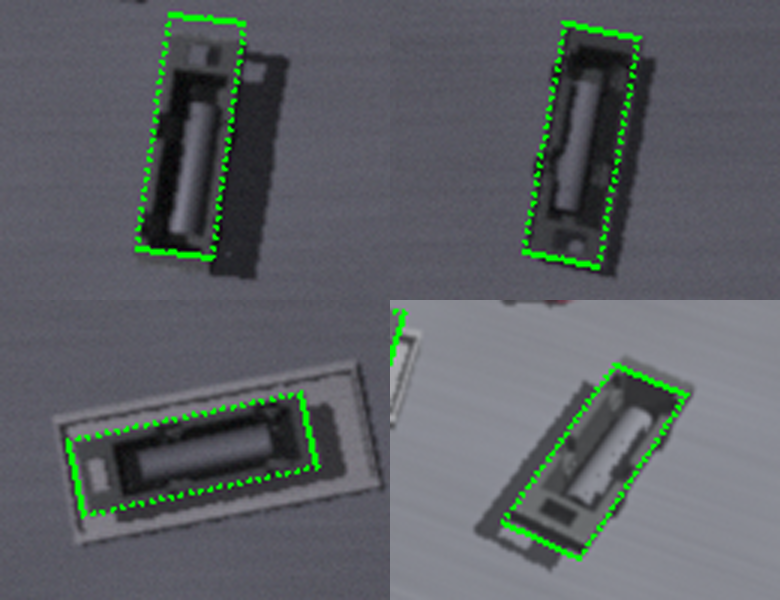

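The fits for a (bottom left) and c (top right) follow the rims. b's outline sits about 10 mm too far along +x, so I'll refit it from a better start.

Run:
```python
from h import *
T=optics.grab_frame("top");S=optics.grab_frame("scene")
for q in([T],[S],[T,S]): print(fit(q,.481,.301,-9,.05), fit(q,.485,.300,-8,.05))
for f in(T,S): print([(np.round(d['xyz'],3).tolist(),round(d['conf'],2)) for d in models.spot_point(f,"b_mid")])
```

```text
[495.4 297.   -9.2 -62.1] [495.4 296.8  -9.3 -62.1]
[479.7 286.9  -9.6 -89.3] [479.7 286.9  -9.6 -89.3]
[ 481.5  300.3   -8.3 -138. ] [ 495.3  298.3   -7.6 -144.7]
[([0.484, 0.303, 0.024], 0.88), ([0.247, 0.239, 0.023], 0.85), ([0.677, 0.456, 0.023], 0.82)]
[([0.67, 0.461, 0.029], 0.95), ([0.25, 0.235, 0.028], 0.79), ([0.479, 0.304, 0.025], 0.78)]
```

Emit:
jog_arm --rows '[{"dx": 1,"dy": -0.8,"twist": 0.03},{"dx": 2.5,"dy": -1.8,"twist": 0.03},{"dx": 4,"dy": -2.8,"twist": 0.03},{"dx": 4,"dy": -2.8,"twist": 0.03},{"dx": 4,"dy": -2.8,"twist": 0.03},{"dx": 4,"dy": -2.8},{"dx": 4,"dy": -2.8,"dz": -1},{"dx": 4,"dy": -2.8,"dz": -2},{"dx": 2.5,"dy": -1.8,"dz": -3},{"dx": 1.5,"dy": -1.1,"dz": -3},{}]' --grip 1 --newtons 30

```text
$.rows[0]: bad value
```

Emit:
jog_arm --rows '[{"dx": 1,"dy": -0.8,"dz": 0,"twist": 0.03},{"dx": 2.5,"dy": -1.8,"dz": 0,"twist": 0.03},{"dx": 4,"dy": -2.8,"dz": 0,"twist": 0.03},{"dx": 4,"dy": -2.8,"dz": 0,"twist": 0.03},{"dx": 4,"dy": -2.8,"dz": 0,"twist": 0.03},{"dx": 4,"dy": -2.8,"dz": 0,"twist": 0.01},{"dx": 4,"dy": -2.8,"dz": -1,"twist": 0},{"dx": 4,"dy": -2.8,"dz": -2,"twist": 0},{"dx": 2.5,"dy": -1.8,"dz": -3,"twist": 0},{"dx": 1.5,"dy": -1.1,"dz": -3,"twist": 0},{"dx": 0,"dy": 0,"dz": 0,"twist": 0}]' --grip 1 --newtons 30

```text
t: 2.6
tcp_pos: [0.4792, 0.3007, 0.1461]
eef_rot: [-0.003, 0.075, 0.997, -0.002]
force: [-0.4, 1.0, -0.1]
grip_width: 0.998
gripper_force: 0.0
```

Emit:
jog_arm --rows '[{"dx": 0.2,"dy": 0,"dz": -2,"twist": 0},{"dx": 0,"dy": 0,"dz": -3,"twist": 0},{"dx": 0,"dy": 0,"dz": -3,"twist": 0},{"dx": 0,"dy": 0,"dz": -2.2,"twist": 0},{"dx": 0,"dy": 0,"dz": -1.3,"twist": 0},{"dx": 0,"dy": 0,"dz": -0.7,"twist": 0},{"dx": 0,"dy": 0,"dz": 0,"twist": 0},{"dx": 0,"dy": 0,"dz": 0,"twist": 0}]'

```text
t: 3.4
tcp_pos: [0.4814, 0.3032, 0.0289]
eef_rot: [0.001, 0.073, 0.997, 0.0]
force: [0.5, -1.0, -0.6]
grip_width: 1.004
gripper_force: 0.0
```

Emit:
jog_arm --rows '[{"dx": 0,"dy": 0,"dz": 0,"twist": 0},{"dx": 0,"dy": 0,"dz": 0,"twist": 0},{"dx": 0,"dy": 0,"dz": 0,"twist": 0},{"dx": 0,"dy": 0,"dz": 0,"twist": 0},{"dx": 0,"dy": 0,"dz": 0,"twist": 0},{"dx": 0,"dy": 0,"dz": 0,"twist": 0},{"dx": 0,"dy": 0,"dz": 0,"twist": 0},{"dx": 0,"dy": 0,"dz": 0,"twist": 0}]' --grip 0.6

```text
t: 4.2
tcp_pos: [0.4811, 0.3026, 0.0281]
eef_rot: [0.0, 0.073, 0.997, -0.0]
force: [-1.0, -3.4, 5.9]
grip_width: 0.699
gripper_force: 30.0
```

Emit:
jog_arm --rows '[{"dx": 0,"dy": 0,"dz": 0.4,"twist": 0},{"dx": 0,"dy": 0,"dz": 0.8,"twist": 0},{"dx": 0,"dy": 0,"dz": 1.2,"twist": 0},{"dx": 0,"dy": 0,"dz": 1.6,"twist": 0},{"dx": 0,"dy": 0,"dz": 1.6,"twist": 0},{"dx": 0,"dy": 0,"dz": 1.6,"twist": 0},{"dx": 0,"dy": 0,"dz": 1.4,"twist": 0},{"dx": 0,"dy": 0,"dz": 0.9,"twist": 0},{"dx": 0,"dy": 0,"dz": 0.5,"twist": 0},{"dx": 0,"dy": 0,"dz": 0,"twist": 0}]'

```text
t: 5.2
tcp_pos: [0.4811, 0.3028, 0.1283]
eef_rot: [0.0, 0.073, 0.997, 0.0]
force: [0.3, 0.3, -4.5]
grip_width: 0.697
gripper_force: 30.0
```

Emit:
jog_arm --rows '[{"dx": 0,"dy": -0.4,"dz": 0,"twist": -0.02},{"dx": 0,"dy": -0.8,"dz": 0,"twist": -0.04},{"dx": 0,"dy": -1.2,"dz": 0,"twist": -0.06},{"dx": -0.1,"dy": -1.6,"dz": 0,"twist": -0.07},{"dx": -0.1,"dy": -2,"dz": 0,"twist": -0.08},{"dx": -0.1,"dy": -2,"dz": 0,"twist": -0.08},{"dx": -0.1,"dy": -2,"dz": 0,"twist": -0.08},{"dx": -0.1,"dy": -2,"dz": 0,"twist": -0.08},{"dx": -0.1,"dy": -2,"dz": 0,"twist": -0.08},{"dx": -0.1,"dy": -2,"dz": 0,"twist": -0.08},{"dx": -0.1,"dy": -2,"dz": 0,"twist": -0.08},{"dx": -0.1,"dy": -2,"dz": 0,"twist": -0.08},{"dx": 0,"dy": -2,"dz": 0,"twist": -0.08},{"dx": 0,"dy": -2,"dz": 0,"twist": -0.08},{"dx": 0,"dy": -1.8,"dz": 0,"twist": -0.08},{"dx": 0,"dy": -1.4,"dz": 0,"twist": -0.07},{"dx": 0,"dy": -1.2,"dz": 0,"twist": -0.05},{"dx": 0,"dy": -0.8,"dz": 0,"twist": -0.03},{"dx": 0,"dy": -0.4,"dz": 0,"twist": -0.01},{"dx": 0,"dy": 0,"dz": 0,"twist": 0}]'

```text
t: 7.2
tcp_pos: [0.472, 0.0065, 0.1277]
eef_rot: [-0.0, 0.635, 0.772, -0.0]
force: [0.9, 0.2, -3.6]
grip_width: 0.699
gripper_force: 30.0
```

Run:
```python
from h import *
s=r.read_state(); w,x,y,z=s['eef_rot']; th=2*np.degrees(np.arctan2(y,x))-180
print(s['tcp_pos'],th,s['force'],s['ft_torque'])
T=optics.grab_frame("top");S=optics.grab_frame("scene")
p=s['tcp_pos']
for q in([S],[T,S]): print(fit(q,p[0],p[1],th,p[2]+.022))
for k in ("b_mid","b_hold"):
  for f in(T,S): print(k,[(np.round(d['xyz'],3).tolist(),round(d['conf'],2)) for d in models.spot_point(f,k)])
cv2.imwrite('pics/held.png',cv2.resize(S['img'][130:330,180:440],(780,600))[:,:,::-1])
```

```text
[0.47195157 0.00653223 0.12774318] -78.90440538892649 [ 0.92649714  0.23476061 -3.60377726] [-0.0623957   0.08197825  0.04613835]
[471.9   9.7 -79.7 -75.2]
[ 468.8   11.   -84.3 -125.2]
b_mid [([0.249, 0.236, 0.02], 0.92), ([0.676, 0.454, 0.026], 0.68), ([0.473, 0.009, 0.123], 0.67)]
b_mid [([0.248, 0.235, 0.028], 0.94), ([0.674, 0.46, 0.026], 0.87), ([0.469, 0.008, 0.126], 0.74)]
b_hold [([0.692, 0.542, 0.05], 0.77), ([0.193, 0.308, 0.049], 0.65), ([0.752, 0.239, -0.002], 0.32)]
b_hold [([0.194, 0.311, 0.048], 0.94), ([0.487, -0.082, 0.146], 0.87), ([0.691, 0.545, 0.045], 0.84), ([0.454, 0.084, 0.047], 0.73), ([0.471, 0.007, 0.126], 0.21)]
```

View pics/held.png

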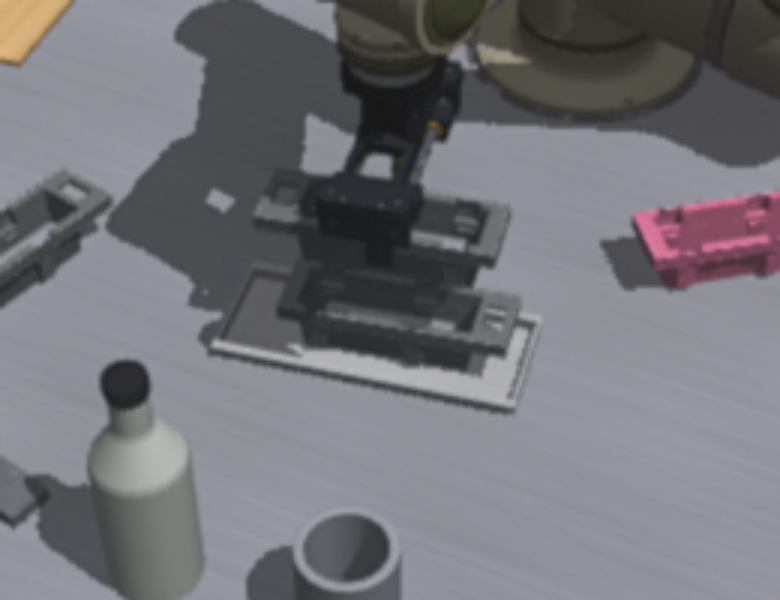

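The held tray looks level and turned end for end, with its hold at about (290,190) on the left, above the bottom tray's hold at (500,315). I'll lower it to just above the rim.

Emit:
jog_arm --rows '[{"dx": 0.05,"dy": -0.1,"dz": -0.5,"twist": 0},{"dx": 0,"dy": 0,"dz": -1,"twist": 0},{"dx": 0,"dy": 0,"dz": -1,"twist": 0},{"dx": 0,"dy": 0,"dz": -0.8,"twist": 0},{"dx": 0,"dy": 0,"dz": -0.5,"twist": 0},{"dx": 0,"dy": 0,"dz": -0.3,"twist": 0},{"dx": 0,"dy": 0,"dz": -0.2,"twist": 0},{"dx": 0,"dy": 0,"dz": 0,"twist": 0},{"dx": 0,"dy": 0,"dz": 0,"twist": 0}]'

```text
t: 8.4
tcp_pos: [0.4726, 0.0057, 0.085]
eef_rot: [0.0, 0.635, 0.772, 0.0]
force: [-0.0, -0.9, -4.2]
grip_width: 0.698
gripper_force: 30.0
```

Emit:
jog_arm --rows '[{"dx": 0,"dy": 0,"dz": -0.1,"twist": 0},{"dx": 0,"dy": 0,"dz": -0.1,"twist": 0},{"dx": 0,"dy": 0,"dz": -0.1,"twist": 0},{"dx": 0,"dy": 0,"dz": 0,"twist": 0}]'

```text
t: 8.8
tcp_pos: [0.4725, 0.0058, 0.0817]
eef_rot: [-0.0, 0.635, 0.772, -0.0]
force: [0.7, -0.8, -4.2]
grip_width: 0.7
gripper_force: 30.0
```

Emit:
jog_arm --rows '[{"dx": 0,"dy": 0,"dz": -0.1,"twist": 0},{"dx": 0,"dy": 0,"dz": -0.1,"twist": 0},{"dx": 0,"dy": 0,"dz": 0,"twist": 0}]'

```text
t: 9.1
tcp_pos: [0.4724, 0.0058, 0.0797]
eef_rot: [-0.0, 0.635, 0.772, -0.0]
force: [0.6, 0.6, -4.9]
grip_width: 0.701
gripper_force: 30.0
```

Emit:
jog_arm --rows '[{"dx": 0,"dy": 0,"dz": -0.1,"twist": 0},{"dx": 0,"dy": 0,"dz": 0,"twist": 0}]'

```text
t: 9.3
tcp_pos: [0.4725, 0.0058, 0.0787]
eef_rot: [-0.0, 0.635, 0.772, -0.0]
force: [0.3, 0.6, -4.6]
grip_width: 0.696
gripper_force: 30.0
```

Below the rim plane with no contact: the base is entering the opening.

Emit:
jog_arm --rows '[{"dx": 0,"dy": 0,"dz": -0.1,"twist": 0},{"dx": 0,"dy": 0,"dz": -0.1,"twist": 0},{"dx": 0,"dy": 0,"dz": 0,"twist": 0}]'

```text
t: 9.6
tcp_pos: [0.4724, 0.0058, 0.0766]
eef_rot: [-0.0, 0.635, 0.772, -0.0]
force: [0.4, 0.3, -4.8]
grip_width: 0.697
gripper_force: 30.0
```

Emit:
jog_arm --rows '[{"dx": 0,"dy": 0,"dz": -0.1,"twist": 0},{"dx": 0,"dy": 0,"dz": 0,"twist": 0}]'

```text
t: 9.8
tcp_pos: [0.4725, 0.0058, 0.0757]
eef_rot: [-0.0, 0.635, 0.772, -0.0]
force: [-0.5, -0.7, -4.5]
grip_width: 0.7
gripper_force: 30.0
```

Emit:
jog_arm --rows '[{"dx": 0,"dy": 0,"dz": -0.1,"twist": 0},{"dx": 0,"dy": 0,"dz": 0,"twist": 0}]'

```text
t: 10.0
tcp_pos: [0.4726, 0.0057, 0.0751]
eef_rot: [0.0, 0.635, 0.772, 0.0]
force: [-0.4, -0.1, 2.1]
grip_width: 0.695
gripper_force: 30.0
```

It contacts at exactly the seated height. I'll release, rise, and check.

Emit:
jog_arm --rows '[{"dx": 0,"dy": 0,"dz": 0,"twist": 0},{"dx": 0,"dy": 0,"dz": 0,"twist": 0},{"dx": 0,"dy": 0,"dz": 0,"twist": 0},{"dx": 0,"dy": 0,"dz": 0,"twist": 0},{"dx": 0,"dy": 0,"dz": 0,"twist": 0}]' --grip 1

```text
t: 10.5
tcp_pos: [0.4726, 0.0058, 0.0749]
eef_rot: [0.0, 0.635, 0.772, 0.0]
force: [0.4, -0.6, -0.7]
grip_width: 1.0
gripper_force: 0.0
```

Emit:
jog_arm --rows '[{"dx": 0,"dy": 0,"dz": 0.3,"twist": 0},{"dx": 0,"dy": 0,"dz": 0.7,"twist": 0},{"dx": 0,"dy": 0,"dz": 1.5,"twist": 0},{"dx": 0,"dy": 0,"dz": 2,"twist": 0},{"dx": 0,"dy": 0,"dz": 2,"twist": 0},{"dx": 0,"dy": -0.5,"dz": 1.5,"twist": 0},{"dx": 0.2,"dy": -1.5,"dz": 0,"twist": 0.06},{"dx": 0.3,"dy": -2.5,"dz": 0,"twist": 0.1},{"dx": 0.3,"dy": -2.9,"dz": 0,"twist": 0.1},{"dx": 0.6,"dy": -2.9,"dz": 0,"twist": 0.1},{"dx": 0.8,"dy": -2.9,"dz": 0,"twist": 0.1},{"dx": 0.8,"dy": -2.9,"dz": 0,"twist": 0.1},{"dx": 0.8,"dy": -2.9,"dz": 0,"twist": 0.1},{"dx": 0.8,"dy": -2.9,"dz": 0,"twist": 0.1},{"dx": 0.8,"dy": -2.9,"dz": 0,"twist": 0.1},{"dx": 0.8,"dy": -2.9,"dz": 0,"twist": 0.1},{"dx": 0.8,"dy": -2.9,"dz": 0,"twist": 0.1},{"dx": 0.5,"dy": -2,"dz": 0,"twist": 0.07},{"dx": 0.3,"dy": -1,"dz": 0,"twist": 0.02},{"dx": 0,"dy": 0,"dz": 0,"twist": 0}]'

```text
t: 12.5
tcp_pos: [0.5505, -0.3309, 0.1548]
eef_rot: [-0.0, 0.114, 0.993, 0.0]
force: [-0.1, 0.2, -0.4]
grip_width: 1.0
gripper_force: 0.0
```

Run:
```python
from h import *
s=r.read_state(); w,x,y,z=s['eef_rot']; print(s['t'],s['tcp_pos'],2*np.degrees(np.arctan2(y,x))-90)
T=optics.grab_frame("top");S=optics.grab_frame("scene")
for q in([T],[S],[T,S]): print('b',fit(q,.4725,.0057,-79,.097)); print('c',fit(q,.55,-.33,167.2,.05))
for f in(T,S):
  for k in ("b_mid","b_hold"): print(k,[(np.round(d['xyz'],3).tolist(),round(d['conf'],2)) for d in models.spot_point(f,k)])
cv2.imwrite('pics/p1.png',np.hstack([cv2.resize(f['img'][v-60:v+60,u-70:u+70],(400,343)) for f,u,v in((T,347,245),(S,310,230))])[:,:,::-1])
```

```text
12.5 [ 0.55046649 -0.33091961  0.15477838] 76.89206878741498
b [466.4  -2.1 -66.7 -63.7]
c [ 560.  -328.3  169.4  -59.2]
b [474.5   8.4 -79.3 -95.7]
c [ 550.1 -332.6  166.9 -102.4]
b [ 471.7    8.1  -78.5 -145.3]
c [ 550.9 -328.4  168.8 -147.8]
b_mid [([0.247, 0.236, 0.021], 0.87), ([0.678, 0.456, 0.022], 0.84), ([0.477, 0.005, 0.069], 0.78)]
b_hold [([0.492, -0.082, 0.094], 0.81), ([0.692, 0.542, 0.045], 0.58)]
b_mid [([0.472, 0.006, 0.074], 0.78), ([0.247, 0.235, 0.028], 0.77), ([0.67, 0.461, 0.028], 0.65), ([0.546, -0.334, 0.027], 0.57), ([0.471, 0.008, 0.067], 0.3)]
b_hold [([0.196, 0.308, 0.05], 0.83), ([0.693, 0.544, 0.044], 0.73), ([0.49, -0.087, 0.095], 0.67)]
```

View pics/p1.png

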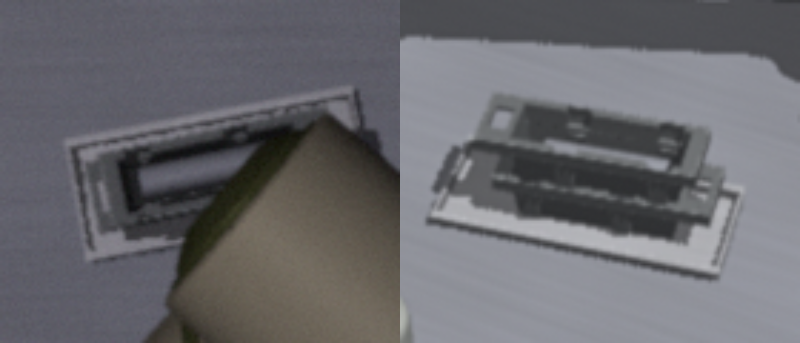

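b sits level on the bottom tray, its hold at about (500,115) and a's at (705,185). The gripper is over c, so I'll go down.

Emit:
jog_arm --rows '[{"dx": -0.1,"dy": 0,"dz": -2,"twist": 0},{"dx": 0,"dy": 0,"dz": -3,"twist": 0},{"dx": 0,"dy": 0,"dz": -3,"twist": 0},{"dx": 0,"dy": 0,"dz": -2.5,"twist": 0},{"dx": 0,"dy": 0,"dz": -1.5,"twist": 0},{"dx": 0,"dy": 0,"dz": -0.7,"twist": 0},{"dx": 0,"dy": 0,"dz": 0,"twist": 0},{"dx": 0,"dy": 0,"dz": 0,"twist": 0}]'

```text
t: 13.6
tcp_pos: [0.5499, -0.3304, 0.0288]
eef_rot: [0.001, 0.113, 0.994, -0.0]
force: [0.1, -0.3, -0.1]
grip_width: 0.998
gripper_force: 0.0
```

Emit:
jog_arm --rows '[{"dx": 0,"dy": 0,"dz": 0,"twist": 0},{"dx": 0,"dy": 0,"dz": 0,"twist": 0},{"dx": 0,"dy": 0,"dz": 0,"twist": 0},{"dx": 0,"dy": 0,"dz": 0,"twist": 0},{"dx": 0,"dy": 0,"dz": 0,"twist": 0},{"dx": 0,"dy": 0,"dz": 0,"twist": 0},{"dx": 0,"dy": 0,"dz": 0,"twist": 0},{"dx": 0,"dy": 0,"dz": 0,"twist": 0}]' --grip 0.6

```text
t: 14.4
tcp_pos: [0.5497, -0.3308, 0.0284]
eef_rot: [0.0, 0.113, 0.994, -0.001]
force: [-1.2, -2.8, 4.6]
grip_width: 0.695
gripper_force: 30.0
```

Emit:
jog_arm --rows '[{"dx": 0,"dy": 0,"dz": 0.4,"twist": 0},{"dx": 0,"dy": 0,"dz": 0.8,"twist": 0},{"dx": 0,"dy": 0,"dz": 1.2,"twist": 0},{"dx": 0,"dy": 0,"dz": 1.6,"twist": 0},{"dx": 0,"dy": 0,"dz": 1.9,"twist": 0},{"dx": 0,"dy": 0,"dz": 1.9,"twist": 0},{"dx": 0,"dy": 0,"dz": 1.9,"twist": 0},{"dx": 0,"dy": 0,"dz": 1.8,"twist": 0},{"dx": 0,"dy": 0,"dz": 1.3,"twist": 0},{"dx": 0,"dy": 0,"dz": 0.8,"twist": 0},{"dx": 0,"dy": 0,"dz": 0.4,"twist": 0},{"dx": 0,"dy": 0,"dz": 0,"twist": 0}]'

```text
t: 15.6
tcp_pos: [0.5495, -0.3302, 0.1678]
eef_rot: [-0.0, 0.113, 0.994, 0.0]
force: [0.4, -0.1, -3.3]
grip_width: 0.695
gripper_force: 30.0
```

Emit:
jog_arm --rows '[{"dx": -0.1,"dy": 0.5,"dz": 0,"twist": -0.02},{"dx": -0.2,"dy": 1,"dz": 0,"twist": -0.04},{"dx": -0.4,"dy": 1.5,"dz": 0,"twist": -0.05},{"dx": -0.5,"dy": 2,"dz": 0,"twist": -0.07},{"dx": -0.5,"dy": 2.1,"dz": 0,"twist": -0.07},{"dx": -0.5,"dy": 2.1,"dz": 0,"twist": -0.07},{"dx": -0.5,"dy": 2.1,"dz": 0,"twist": -0.07},{"dx": -0.5,"dy": 2.1,"dz": 0,"twist": -0.07},{"dx": -0.5,"dy": 2.1,"dz": 0,"twist": -0.07},{"dx": -0.5,"dy": 2.1,"dz": 0,"twist": -0.07},{"dx": -0.5,"dy": 2.1,"dz": 0,"twist": -0.07},{"dx": -0.5,"dy": 2.1,"dz": 0,"twist": -0.07},{"dx": -0.5,"dy": 2.1,"dz": 0,"twist": -0.07},{"dx": -0.5,"dy": 2.1,"dz": 0,"twist": -0.07},{"dx": -0.5,"dy": 2.1,"dz": 0,"twist": -0.07},{"dx": -0.5,"dy": 2,"dz": 0,"twist": -0.07},{"dx": -0.4,"dy": 1.6,"dz": 0,"twist": -0.06},{"dx": -0.2,"dy": 1.2,"dz": 0,"twist": -0.04},{"dx": -0.1,"dy": 0.7,"dz": 0,"twist": -0.01},{"dx": 0,"dy": 0.2,"dz": 0,"twist": 0}]'

```text
t: 17.6
tcp_pos: [0.4701, 0.0084, 0.1676]
eef_rot: [-0.0, 0.627, 0.779, -0.0]
force: [0.5, -0.7, -4.1]
grip_width: 0.697
gripper_force: 30.0
```

Run:
```python
from h import *
s=r.read_state(); w,x,y,z=s['eef_rot']; print(s['t'],s['tcp_pos'],2*np.degrees(np.arctan2(y,x))-90,s['force'])
T=optics.grab_frame("top");S=optics.grab_frame("scene"); p=s['tcp_pos']
print(fit([S],p[0],p[1],101,p[2]+.022),fit([S],.4725,.0065,-79,.097))
for f in(T,S):
  for k in ("b_mid","b_hold"): print(k,[(np.round(d['xyz'],3).tolist(),round(d['conf'],2)) for d in models.spot_point(f,k)])
```

```text
17.6 [0.47013897 0.00839067 0.16759604] 12.31804743184773 [ 0.50641935 -0.68217014 -4.09370806]
[464.8  11.1  97.3 -74.3] [473.6   8.5 -79.2 -61.2]
b_mid [([0.678, 0.457, 0.025], 0.87), ([0.25, 0.236, 0.02], 0.68)]
b_hold [([0.694, 0.545, 0.049], 0.88)]
b_mid [([0.248, 0.236, 0.028], 0.9), ([0.471, 0.005, 0.074], 0.78), ([0.671, 0.461, 0.03], 0.76)]
b_hold [([0.693, 0.544, 0.042], 0.89), ([0.49, -0.084, 0.095], 0.76)]
```

Emit:
jog_arm --rows '[{"dx": 0.24,"dy": -0.2,"dz": -0.5,"twist": -0.02},{"dx": 0,"dy": 0,"dz": -1,"twist": 0},{"dx": 0,"dy": 0,"dz": -1,"twist": 0},{"dx": 0,"dy": 0,"dz": -0.7,"twist": 0},{"dx": 0,"dy": 0,"dz": -0.5,"twist": 0},{"dx": 0,"dy": 0,"dz": -0.2,"twist": 0},{"dx": 0,"dy": 0,"dz": -0.1,"twist": 0},{"dx": 0,"dy": 0,"dz": -0.1,"twist": 0},{"dx": 0,"dy": 0,"dz": 0,"twist": 0}]'

```text
t: 18.8
tcp_pos: [0.473, 0.0058, 0.1269]
eef_rot: [0.0, 0.635, 0.772, 0.0]
force: [0.2, -0.1, -4.5]
grip_width: 0.7
gripper_force: 30.0
```

Emit:
jog_arm --rows '[{"dx": 0,"dy": 0,"dz": -0.1,"twist": 0},{"dx": 0,"dy": 0,"dz": 0,"twist": 0}]'

```text
t: 19.0
tcp_pos: [0.4729, 0.0058, 0.1258]
eef_rot: [0.0, 0.635, 0.772, 0.0]
force: [0.1, -0.4, -4.4]
grip_width: 0.7
gripper_force: 30.0
```

Emit:
jog_arm --rows '[{"dx": 0,"dy": 0,"dz": -0.1,"twist": 0},{"dx": 0,"dy": 0,"dz": 0,"twist": 0}]'

```text
t: 19.2
tcp_pos: [0.4728, 0.0058, 0.1247]
eef_rot: [-0.0, 0.635, 0.772, -0.0]
force: [-0.2, -0.2, -4.3]
grip_width: 0.701
gripper_force: 30.0
```

Emit:
jog_arm --rows '[{"dx": 0,"dy": 0,"dz": -0.1,"twist": 0},{"dx": 0,"dy": 0,"dz": 0,"twist": 0}]'

```text
t: 19.4
tcp_pos: [0.4729, 0.0058, 0.1237]
eef_rot: [-0.0, 0.635, 0.772, -0.0]
force: [0.2, 1.4, -3.8]
grip_width: 0.698
gripper_force: 30.0
```

Emit:
jog_arm --rows '[{"dx": 0,"dy": 0,"dz": -0.1,"twist": 0},{"dx": 0,"dy": 0,"dz": 0,"twist": 0}]'

```text
t: 19.6
tcp_pos: [0.4728, 0.0058, 0.1227]
eef_rot: [-0.0, 0.635, 0.772, -0.0]
force: [0.3, -0.1, -3.4]
grip_width: 0.7
gripper_force: 30.0
```

Emit:
jog_arm --rows '[{"dx": 0,"dy": 0,"dz": -0.1,"twist": 0},{"dx": 0,"dy": 0,"dz": 0,"twist": 0}]'

```text
t: 19.8
tcp_pos: [0.4728, 0.0058, 0.1217]
eef_rot: [-0.0, 0.635, 0.772, -0.0]
force: [-0.5, 1.2, -2.8]
grip_width: 0.699
gripper_force: 30.0
```

Emit:
jog_arm --rows '[{"dx": 0,"dy": 0,"dz": -0.1,"twist": 0},{"dx": 0,"dy": 0,"dz": 0,"twist": 0}]'

```text
t: 20.0
tcp_pos: [0.4728, 0.0057, 0.1207]
eef_rot: [-0.0, 0.635, 0.772, -0.0]
force: [0.4, 0.4, -3.9]
grip_width: 0.697
gripper_force: 30.0
```

Emit:
jog_arm --rows '[{"dx": 0,"dy": 0,"dz": -0.1,"twist": 0},{"dx": 0,"dy": 0,"dz": 0,"twist": 0}]'

```text
t: 20.2
tcp_pos: [0.4728, 0.0058, 0.1197]
eef_rot: [-0.0, 0.635, 0.772, -0.0]
force: [-0.1, 0.9, -3.3]
grip_width: 0.7
gripper_force: 30.0
```

Emit:
jog_arm --rows '[{"dx": 0,"dy": 0,"dz": -0.06,"twist": 0},{"dx": 0,"dy": 0,"dz": 0,"twist": 0}]'

```text
t: 20.4
tcp_pos: [0.4729, 0.0057, 0.1194]
eef_rot: [0.0, 0.635, 0.772, 0.0]
force: [-0.2, -0.6, -1.6]
grip_width: 0.7
gripper_force: 30.0
```

It is touching at the seated height. I'll release, rise and retreat for a clear view.

Emit:
jog_arm --rows '[{"dx": 0,"dy": 0,"dz": -0.04,"twist": 0},{"dx": 0,"dy": 0,"dz": 0,"twist": 0}]'

```text
t: 20.6
tcp_pos: [0.473, 0.0057, 0.1193]
eef_rot: [0.0, 0.635, 0.772, 0.0]
force: [-2.5, -0.6, 5.1]
grip_width: 0.702
gripper_force: 30.0
```

Emit:
jog_arm --rows '[{"dx": 0,"dy": 0,"dz": 0,"twist": 0},{"dx": 0,"dy": 0,"dz": 0,"twist": 0},{"dx": 0,"dy": 0,"dz": 0,"twist": 0},{"dx": 0,"dy": 0,"dz": 0,"twist": 0},{"dx": 0,"dy": 0,"dz": 0,"twist": 0}]' --grip 1

```text
t: 21.1
tcp_pos: [0.473, 0.0058, 0.1188]
eef_rot: [0.0, 0.635, 0.772, 0.0]
force: [0.6, 0.3, -0.7]
grip_width: 0.998
gripper_force: 0.0
```

Emit:
jog_arm --rows '[{"dx": 0,"dy": 0,"dz": 0.3,"twist": 0},{"dx": 0,"dy": 0,"dz": 0.7,"twist": 0},{"dx": 0,"dy": 0,"dz": 1.5,"twist": 0},{"dx": 0,"dy": 0,"dz": 2,"twist": 0},{"dx": 0,"dy": 0,"dz": 2,"twist": 0},{"dx": 0,"dy": 0,"dz": 2,"twist": 0},{"dx": 0,"dy": 1.5,"dz": 1.5,"twist": 0},{"dx": 0,"dy": 3,"dz": 0,"twist": 0},{"dx": -0.5,"dy": 4,"dz": 0,"twist": 0},{"dx": -1,"dy": 4,"dz": 0,"twist": 0},{"dx": -1,"dy": 4,"dz": 0,"twist": 0},{"dx": -1,"dy": 4,"dz": 0,"twist": 0},{"dx": -1,"dy": 4,"dz": 0,"twist": 0},{"dx": -1,"dy": 4,"dz": 0,"twist": 0},{"dx": -1,"dy": 4,"dz": 0,"twist": 0},{"dx": -1,"dy": 4,"dz": 0,"twist": 0},{"dx": -1,"dy": 3,"dz": 0,"twist": 0},{"dx": -0.5,"dy": 1.5,"dz": 0,"twist": 0},{"dx": 0,"dy": 0,"dz": 0,"twist": 0}]'

```text
t: 23.0
tcp_pos: [0.3823, 0.4167, 0.2189]
eef_rot: [0.0, 0.634, 0.773, 0.0]
force: [0.0, 0.2, 0.2]
grip_width: 1.001
gripper_force: 0.0
```

Run:
```python
from h import *
s=r.read_state(); print(s['t'],s['tcp_pos'])
T=optics.grab_frame("top");S=optics.grab_frame("scene")
for q in([T],[S],[T,S]): print('c',fit(q,.4725,.006,101,.141))
for f in(T,S):
  for k in ("b_mid","b_hold","b_pin","sleeve","bush","degreaser","brush"): print(k,[(np.round(d['xyz'],3).tolist(),round(d['conf'],2)) for d in models.spot_point(f,k)])
cv2.imwrite('pics/p2.png',np.hstack([cv2.resize(f['img'][v-60:v+60,u-70:u+70],(400,343),interpolation=cv2.INTER_CUBIC) for f,u,v in((T,347,245),(S,310,225))])[:,:,::-1])
```

```text
23.0 [0.3823089  0.41671079 0.21890689]
c [475.2   6.5 100.  -75.6]
c [474.6   7.  101.8 -94.9]
c [ 474.5    6.7  100.9 -168.9]
b_mid [([0.677, 0.456, 0.025], 0.95), ([0.251, 0.234, 0.02], 0.61)]
b_hold [([0.467, 0.014, 0.105], 0.62), ([0.693, 0.543, 0.045], 0.58), ([0.192, 0.311, 0.051], 0.56), ([0.49, -0.083, 0.096], 0.49)]
b_pin [([0.733, -0.264, -0.001], 0.41)]
sleeve [([0.737, 0.095, -0.0], 0.67), ([0.47, 0.006, 0.021], 0.22)]
bush [([0.747, 0.237, -0.004], 0.79)]
degreaser [([0.756, -0.053, 0.002], 0.78)]
brush [([0.469, 0.016, 0.104], 0.62), ([0.736, -0.265, -0.001], 0.56)]
b_mid [([0.249, 0.236, 0.028], 0.74), ([0.674, 0.462, 0.03], 0.7), ([0.472, 0.007, 0.072], 0.59)]
b_hold [([0.49, -0.084, 0.094], 0.84), ([0.194, 0.308, 0.051], 0.62), ([0.696, 0.546, 0.043], 0.6), ([0.473, 0.008, 0.117], 0.5)]
b_pin []
sleeve [([0.74, 0.097, -0.004], 0.75)]
bush [([0.75, 0.238, -0.0], 0.55)]
degreaser [([0.755, -0.053, 0.002], 0.91)]
brush [([0.739, -0.258, -0.0], 0.56)]
```

View pics/p2.png

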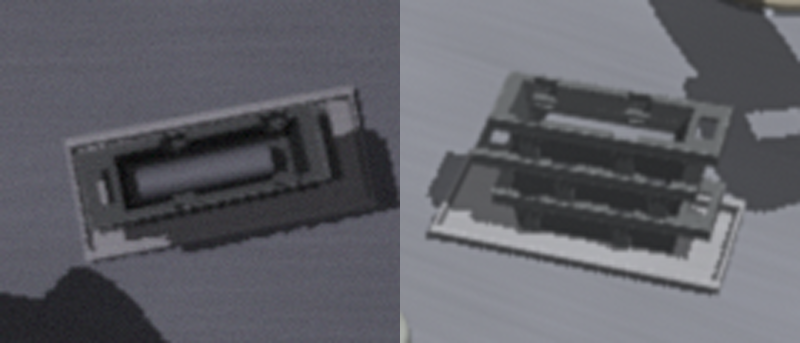

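The picture shows three trays stacked level, with their hand-holds alternating: c at (705,125), b at (500,138), a at (705,205). A pin shows in the top tray, and the bystanders haven't moved.

```bash
python3 -c "
from workcell import job
print(job.job_done())"
```

```text
the job is handed in; nothing more can be done
None
```

Both loose trays are stacked in the pan, each turned end for end on the one below. The last images show the stack level and centred and the bystanders unmoved. The job is handed in at about 23 s, but it returned no verdict; only the top tray's pin was visible at the end.

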